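Clear the light box onto the plate pile and turn it off

ROBOT

A 6-joint arm with a two-finger parallel gripper is mounted at the origin on the work surface. World frame = base frame: x ahead of the robot, y to its left, z up, the work surface at z = 0. Lengths are in mm, angles in rad, forces in N, time in s.
With the tool pointing down it reaches from about 325 to 775 mm from the base axis. Payload 5.5 kg.
Tool frame: the origin (TCP) lies at the very end of the fingers, on their centre line; the grasp point (between the pads) lies env.grasp_offset behind it (env.grasp_offset is the distance from the TCP to the grasp point, in mm); z points along the fingers, y is the line along which they close (so a half turn about z gives the same grasp; the last joint's range is limited). The gripper opens to 85 mm and grips with 20 to 120 N. Pads are 22 mm wide; open, the fingers measure 114 mm over their backs; the gripper's body (76 mm by 85 mm) begins 54 mm behind the grasp point. The pads swing forward as they close: fully open they stand 13 mm farther back than shut.
Start: joints at [-1.328, 0.091, 1.231, -0, 1.82, -0.057], TCP at [177.197, -573.252, 231.275] pointing down, gripper open.
Joint ranges: [-2.87, 2.87], [-0.86, 2.18], [0.17, 2.46], [-1.51, 4.65], [0.06, 2.69], [-2.65, 2.65]. Speed limits (rad/s): [2.57, 2.57, 3.01, 3.14, 3.14, 3.14].

INTERFACE

Orientations are given as a unit quaternion [w, x, y, z].
In Python, from station import env, vision gives the robot as it stands.
- The arm moves only by the tool servo_tool, never from a script. Its argument "rows" is a list of rows, each an object with "angular": the turn, a rotation vector about the world's x, y, z in rad, a list of three; "offset": the shift along the world's x, y, z in mm, a list of three; "claw": the opening, from 0 (shut) to 1 (fully open). In form: [{"angular": [ax, ay, az], "offset": [x, y, z], "claw": claw}, ...]. A call has 1 to 12 rows; each row shifts and turns the commanded pose from where the row before left it; what a row does not reach is not made up. A row lasts 1/10 s, in which the tool goes at most 50 mm and 8.59 degrees, less where a joint would pass 70% of its speed; a pose out of reach is approached as far as the arm can. A call is refused whole if a number of a shift passes 50 or a number of a turn 0.15, either way. A call with a gripper value outside its range is refused whole. The fingers move at their own pace and stop on an object; the grip force is fixed at half the most. Time passes only in rows, so rows that do not move let the fingers close. It gives the time, the measured TCP pose, the force, the opening and the grip force at its end, in the units of the state.
- env.state(): the state, without advancing time (a new reading comes with each control period).
- vision.capture(name): name is "scene" or "top"; returns a dict with "color" (420x560x3 uint8, red, green, blue), "depth" (420x560 float32, mm along the optical axis (not along the pixel's ray), 0 where there is no reading), "camera_matrix" (3x3 intrinsics, pixels), "position" and "rotation" of the camera in the world. Camera axes: x right, y down, z forward; pixel columns grow to the right and rows downward; lengths in mm; the calibration is good to about 2 mm. A picture is of the moment at which its call begins.
- env.close_job(): hands the job in; it is judged then, once.
The state is a dict: "time": time; "joint_pos": joint angles; "qvel": joint speeds; "joint_torque": joint torques, N m; "eef_pos": TCP position; "ee_rot": TCP orientation; "ft_force": force on the tool from outside, world axes, zero at the start; "wrist_torque": the same for the moment, N m; "finger_gap": opening from 0.0 (shut) to 1.0 (fully open); "grip_force": force on a finger pad.
Only numpy, scipy, OpenCV 4.12 (cv2) and the standard library are available. Lean on these libraries where they do the work, as an engineer would, in place of code of your own. Each camera call takes 0.05 s, during which the arm holds its last target. There are 200 camera calls.

TASK

Clear the light box: slide the two grey sorting plates off it, one after the other, onto the equal plate that waits in the steel corner stand beside it, so that all three make one square, flush pile up against the stand's two walls. Do not lift the plates clear of the surface or tip them up. When the pile is square, turn the dimmer knob fully anticlockwise to its stop to put the light out, and leave the small jar, the clear dishes and the tweezers where they are.

Things in the scene. Friction and masses are not known exactly. Their poses are not given: they have to be found in the camera images.
- plate_a: Grey flat rigid sorting plate with a thin engraved grid, 100 (x) x 110 (y) x 8 mm, about 0.12 kg, loose; starts flat on the light box. Origin: centre of its underside, z up. It looks the same after a half turn.
- plate_b: The second such plate, the same size (100 x 110 x 8 mm), also on the light box. Origin: centre of its underside.
- base_plate: The third such plate (100 x 110 x 8 mm), loose, already lying in the corner stand, its top 14 mm above the table. Origin: centre of its underside.
- lightbox: Flat light box, fixed: 280 (x) x 460 (y) mm, lit white top 26 mm above the table. Origin: centre of its underside; x, y along its sides. The stand lies beyond its -y end, parallel to it but shifted in x by up to 25 mm; the box's end is 57.5 to 59.5 mm from the stand's origin: a plate has 3 to 6 mm of play between box end and stand wall.
- stand: Steel corner stand, fixed, floor 6 mm thick. Two upright walls 40 mm high: on +x (inner face x = 51 mm, y -61 to 20, then flaring outwards to y = 42) and on -y (inner face y = -56, x -41 to 56). Open at -x and at +y (towards the light box). Origin: on the table under the centre of the squared pile (a squared plate has x = y = 0 to 1 mm).
- dimmer (a joint): Dimmer knob's angle, rad: 0 = fully anticlockwise seen from above, against its stop (light off); grows clockwise, to 2.6.
- dimmer_grip (a point): Point on the dimmer knob's vertical axis at the height to grip it. The knob is 44 mm across with a bar grip along this point's x axis, which turns with the knob (pinch the bar across its y axis); it sits on a small grey housing on the table beyond the light box's +y end.
- jar: Bystander, loose: small amber jar with black cap, 36 mm across, 55 high, on the far part of the light box. Origin: centre of its underside.
- dish: Bystander, loose: clear round dish, 68 mm across, 14 high, on the light box near its +y end. Origin: centre of its underside.
- tweezers: Bystander, loose: orange tweezers 125 mm long, 8 high, flat on the table. Origin: middle of the underside.
- big_dish: Bystander, loose: clear round dish, 120 mm across, 22 high, on the table. Origin: centre of its underside.

How it is judged:
By the outcome, as a careful person would: the job done as asked, in the order asked, and still so for the second after the job is handed in, with the robot touching nothing.
It also fails if it takes over 72 s, if anything falls off the work surface, if the arm or the gripper's body presses on something with over 40 N, if the wrist force passes 120 N, or if a joint passes its speed limit or range.

## Working session

There is one attempt and no reset: what is moved stays moved. The work goes in short steps, Python scripts to look and compute and a tool call to move; the robot and the scene stay as the last step left them, time stands still between calls to the robot, and variables do not carry over. Pictures are saved under pics/ and viewed, at most 13 in all, crops included, and the job is handed in when it is done.

Besides the shell and the picture viewer there is one more tool, called after "Emit:" as name([rows], argument=value, ...), one row to a line, values as JSON. servo_tool: Moves the arm, as the interface text tells. Its arguments: {"type":"object","properties":{"rows":{"type":"array","items":{"type":"object","properties":{"angular":{"type":"array","items":{"type":"number"}},"offset":{"type":"array","items":{"type":"number"}},"claw":{"type":"number"}}}}},"required":["rows"]}

```bash
ls; mkdir -p pics; python3 - <<'E'
from station import env, vision
import cv2,numpy as np
s=env.state(); print(s, env.grasp_offset)
for n in("scene","top"):
    c=vision.capture(n); np.savez(f"pics/{n}0.npz",**c)
    cv2.imwrite(f"pics/{n}0.png",cv2.resize(c["color"][:,:,::-1],(800,600),interpolation=cv2.INTER_CUBIC))
    print(n,c["camera_matrix"],c["position"],c["rotation"])
E
```

```text
pics
{'time': 0.0, 'joint_pos': array([-1.32769416e+00,  9.18859774e-02,  1.23191006e+00,  3.92629796e-05,
        1.81982326e+00, -5.66868852e-02]), 'qvel': array([-0.00074261, -0.0014278 ,  0.00013518, -0.00200652,  0.00297542,
       -0.0009579 ]), 'joint_torque': array([ 2.81271525e-03, -4.58728409e+01, -4.18030429e+01,  2.39477113e-04,
        1.15747264e-02, -3.33048320e-05]), 'eef_pos': array([ 177.13824313, -572.94660959,  230.12100303]), 'ee_rot': array([-1.01069381e-03,  9.88785607e-01,  1.49338531e-01, -7.53643717e-05]), 'ft_force': array([-0.82833055,  0.03345977, -0.56053182]), 'wrist_torque': array([-0.02961496,  0.01821438,  0.06863615]), 'grip_force': 0.0, 'finger_gap': 1.0020380993475428} 18.700000000000003
scene [[393.69900941   0.         278.7414585 ]
 [  0.         393.69900941 211.66707567]
 [  0.           0.           1.        ]] [1096.59265562 -500.66382672  605.55691193] [-0.39808524  0.80496395  0.39543909 -0.19284476]
top [[455.44405582   0.         279.84656864]
 [  0.         455.44405582 210.34598872]
 [  0.           0.           1.        ]] [ 396.28712552  -87.49479241 1084.30812566] [-0.05844166  0.70757602 -0.70327022  0.03649307]
```

View pics/scene0.png

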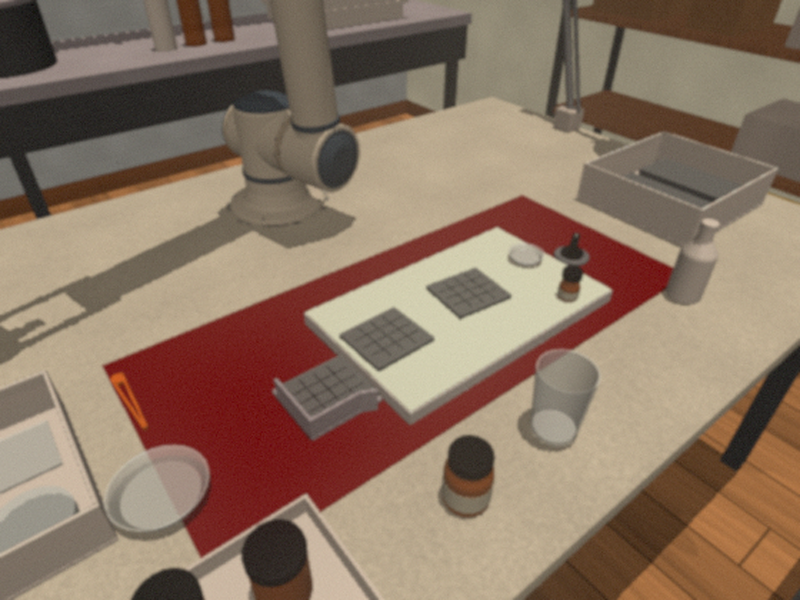

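View pics/top0.png

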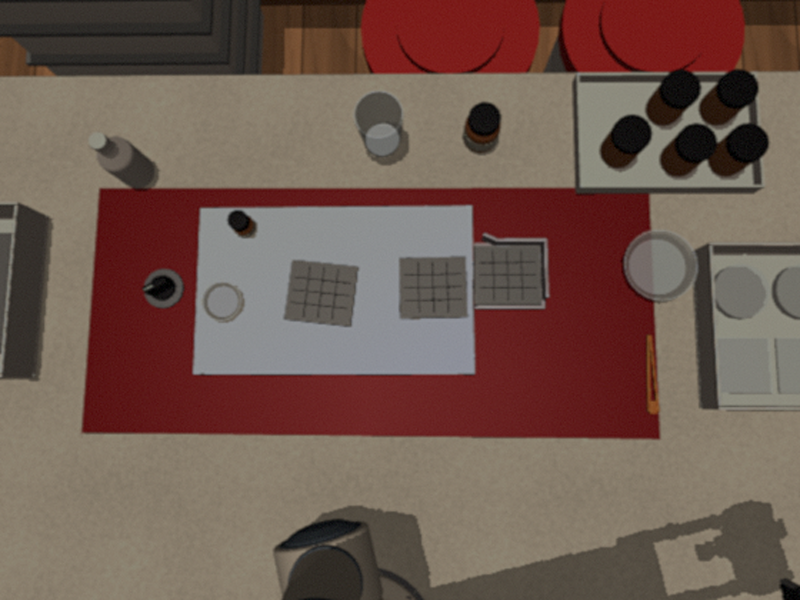

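The scene view shows the plates on the box, the stand at the near-left end and the knob at the far end. In the top view up is +x and left is +y. Pixels at 800x600 are: near plate (433,287), far plate (321,293), base plate (510,274), knob (160,289), jar (238,222), dish (223,301).

```bash
cat >h.py <<'E'
import numpy as np,cv2
from scipy.spatial.transform import Rotation as R
def load(n): return dict(np.load(f"pics/{n}.npz"))
def snap(n,f):
    from station import vision
    c=vision.capture(n); np.savez(f"pics/{f}.npz",**c); return c
def Rm(c):
    q=np.array(c["rotation"]); return q if q.shape==(3,3) else R.from_quat(q,scalar_first=True).as_matrix()
def onplane(c,uv,z):
    uv=np.atleast_2d(uv).astype(float); K=c["camera_matrix"]
    d=np.c_[(uv-K[:2,2])/[K[0,0],K[1,1]],np.ones(len(uv))]@Rm(c).T
    p=np.array(c["position"]); return p+d*((z-p[2])/d[:,2])[:,None]
def cloud(c):
    K=c["camera_matrix"]; v,u=np.mgrid[:420,:560]; d=c["depth"]
    return np.stack([(u-K[0,2])/K[0,0]*d,(v-K[1,2])/K[1,1]*d,d],-1)@Rm(c).T+np.array(c["position"])
def crop(c,x0,y0,x1,y1,s,name): cv2.imwrite(f"pics/{name}.png",cv2.resize(c["color"][y0:y1,x0:x1,::-1],None,fx=s,fy=s,interpolation=cv2.INTER_CUBIC))
def plates(c,zs=(34,34),roi=(125,140,329,265)):
    "dark rectangles on the bright box"
    x0,y0,x1,y1=roi; g=cv2.cvtColor(c["color"],cv2.COLOR_RGB2GRAY)
    m=np.zeros_like(g); m[y0:y1,x0:x1]=(g[y0:y1,x0:x1]<165)
    m=cv2.morphologyEx(m,cv2.MORPH_OPEN,np.ones((3,3)))
    out=[]
    for k in cv2.findContours(m,0,2)[0]:
        if cv2.contourArea(k)<900: continue
        w=onplane(c,k[:,0,:],zs[0])[:,:2].astype(np.float32); out.append(cv2.minAreaRect(w))
    return out
E
python3 - <<'E'
from h import *
c=load("top0"); P=cloud(c)
def hz(n,u,v,r=4):
    u,v=int(u*.7),int(v*.7);q=P[v-r:v+r+1,u-r:u+r+1].reshape(-1,3);print(n,np.median(q,0).round(1))
for n,u,v in [("near",433,287),("far",321,293),("base",510,274),("box",380,240),("knob",160,289),("table",560,400),("jar",238,217)]: hz(n,u,v)
for r in plates(c): print(np.round(r[0],1),np.round(r[1],1),round(r[2],2))
g=cv2.cvtColor(c["color"],6)>200
print(onplane(c,np.array([[200,207],[473,206],[194,374],[474,374]])*.7,26).round(1))
crop(c,320,155,400,225,10,"stand0")
E
```

```text
near [ 562.7 -108.    34.2]
far [550.4  76.5  34.4]
base [ 587.9 -236.4   14.3]
box [640.6 -20.3  26. ]
knob [557.  344.5  28.5]
table [ 379.6 -316.4    1.1]
jar [667.3 206.2  81. ]
[559.2  76.4] [486.6 295.9] 89.95
[[ 697.5  285.3   26. ]
 [ 698.9 -174.9   26. ]
 [ 416.8  281.3   26. ]
 [ 420.2 -174.6   26. ]]
```

View pics/stand0.png

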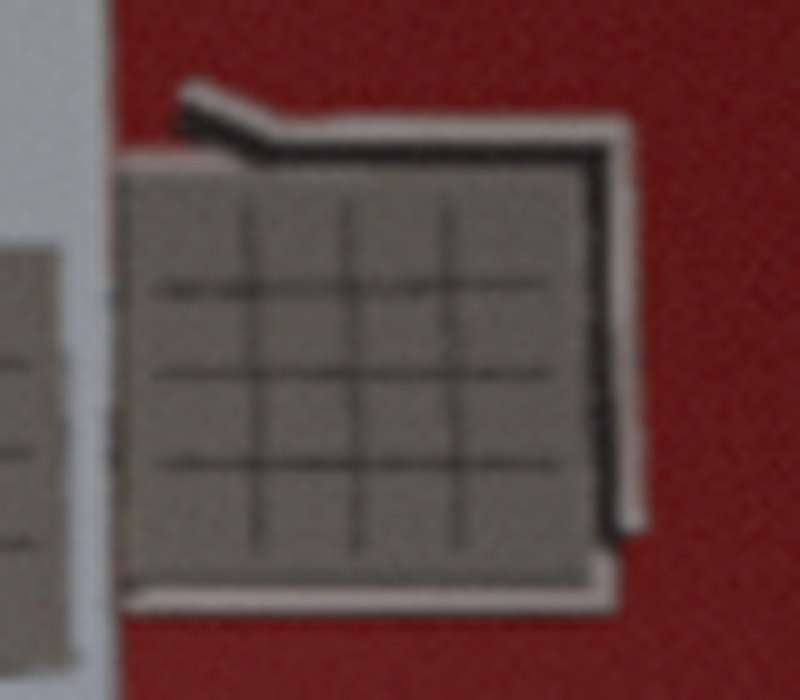

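The crop shows the base plate square in the stand: its +y edge is at crop x≈125, -y edge ≈587, +x edge ≈170, -x edge ≈582. The inner wall tops are at x≈605 (-y) and y≈147 (+x).

```bash
sed -i 's/<165/<140/' h.py; python3 - <<'E'
from h import *
c=load("top0")
f=lambda uv:np.array(uv)/10+[320,155]-.45
print("base corners",onplane(c,f([[127,175],[587,170],[590,582],[127,582]]),14).round(1).tolist())
print("wall -y inner",onplane(c,f([[607,160],[618,530]]),40).round(1).tolist(),"wall +x",onplane(c,f([[280,146],[590,146]]),40).round(1).tolist())
print("box end",onplane(c,f([[113,50],[113,690]]),26).round(1).tolist())
for roi in [(192,172,258,236),(270,170,330,232)]:
  for r in plates(c,roi=roi): print(np.round(r[0],1),np.round(r[1],1),round(r[2],2))
g=cv2.cvtColor(c["color"],6); print(g[165,260],g[165,210:226],g[200,225])
# second view: rectify both onto a plane to compare
s=load("scene0")
for n,q,z in [("near plate corners",[[378,310],[433,341],[396,367],[341,336]],34),("far",[[475,269],[510,294],[467,317],[428,292]],34)]:
  print(n,onplane(s,np.array(q)*.7,z).round(1).tolist())
crop(c,90,130,180,230,6,"knob0")
E
```

```text
base corners [[633.8, -178.2, 14.0], [635.2, -287.5, 14.0], [536.1, -286.2, 14.0], [535.7, -177.5, 14.0]]
wall -y inner [[631.8, -287.4, 40.0], [544.8, -288.0, 40.0]] wall +x [[635.0, -211.6, 40.0], [635.1, -283.5, 40.0]]
box end [[661.4, -174.1, 26.0], [508.7, -173.1, 26.0]]
[551.5  75.5] [115.1 106. ] 84.19
[ 561.8 -108.1] [106.1 112.1] 0.48
144 [143 142 144 144 143 141 143 143 140 143 143 145 144 142 143 142] 78
near plate corners [[505.5, -81.0, 34.0], [618.7, -59.3, 34.0], [629.3, -139.1, 34.0], [523.1, -164.7, 34.0]]
far [[515.6, 129.2, 34.0], [606.8, 123.6, 34.0], [607.7, 22.4, 34.0], [517.4, 16.3, 34.0]]
```

View pics/knob0.png

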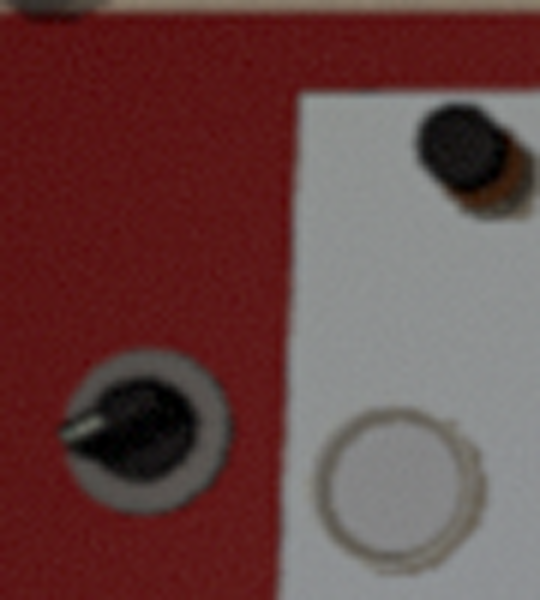

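The knob crop shows the knob hub at about crop (148,425) with its pointer/bar toward (85,432). The jar is at (460,150) and the dish at (398,490), both clear of the plates.

Heights agree with the text (34/26/14). Stand origin ≈ (584,-232), near plate (562,-108), far plate (551.5,75.5) with yaw -5.8°. First I square both plates in x with the spread fingers.

Emit:
servo_tool([
  {"angular": [0,0,-0.025],"offset": [26,38.5,-11],"claw": 0.6},
  {"angular": [0,0,-0.025],"offset": [26,38.5,-11],"claw": 0.6},
  {"angular": [0,0,-0.025],"offset": [26,38.5,-11],"claw": 0.6},
  {"angular": [0,0,-0.025],"offset": [26,38.5,-11],"claw": 0.6},
  {"angular": [0,0,-0.025],"offset": [26,38.5,-11],"claw": 0.6},
  {"angular": [0,0,-0.025],"offset": [26,38.5,-11],"claw": 0.6},
  {"angular": [0,0,-0.025],"offset": [26,38.5,-11],"claw": 0.6},
  {"angular": [0,0,-0.025],"offset": [26,38.5,-11],"claw": 0.6},
  {"angular": [0,0,-0.025],"offset": [26,38.5,-11],"claw": 0.6},
  {"angular": [0,0,-0.025],"offset": [26,38.5,-11],"claw": 0.6},
  {"angular": [0,0,-0.025],"offset": [26,38.5,-11],"claw": 0.6},
  {"angular": [0,0,-0.025],"offset": [26,38.5,-11],"claw": 0.6},
])

```text
time: 1.3
eef_pos: [489.7, -109.4, 98.6]
ee_rot: [0.0, 1.0, -0.001, -0.0]
ft_force: [0.8, -0.6, 0.1]
finger_gap: 0.599
grip_force: 0.0
```

Emit:
servo_tool([
  {"offset": [-2,1,-30],"angular": [0,0,0],"claw": 0.6},
  {"offset": [-2,0,-25],"angular": [0,0,0],"claw": 0.6},
  {"offset": [0,0,-10],"angular": [0,0,0],"claw": 0.6},
  {"offset": [0,0,-4],"angular": [0,0,0],"claw": 0.6},
  {"offset": [0,0,-2],"angular": [0,0,0],"claw": 0.6},
  {"offset": [0,0,0],"angular": [0,0,0],"claw": 0.6},
])

```text
time: 1.9
eef_pos: [485.8, -110.8, 29.4]
ee_rot: [0.0, 1.0, -0.0, 0.001]
ft_force: [-0.3, -0.4, 0.3]
finger_gap: 0.599
grip_force: 0.0
```

Emit:
servo_tool([
  {"offset": [0,0,-2],"angular": [0,0,0],"claw": 0.6},
  {"offset": [0,0,0],"angular": [0,0,0],"claw": 0.6},
  {"offset": [0,0,0],"angular": [0,0,0],"claw": 0.6},
])

```text
time: 2.2
eef_pos: [485.4, -110.4, 26.8]
ee_rot: [0.0, 1.0, -0.0, 0.0]
ft_force: [0.4, -0.4, 0.9]
finger_gap: 0.6
grip_force: 0.0
```

```bash
cat >st.py <<'E'
from station import env
import numpy as np
s=env.state(); print(round(s["time"],2),np.round(s["eef_pos"],2),np.round(s["ft_force"],1),np.round(s["wrist_torque"],2),np.round(s["ee_rot"],4),round(s["finger_gap"],3),np.round(s["joint_pos"],2))
E
python3 st.py
```

```text
2.2 [ 485.42 -110.44   26.77] [ 0.4 -0.4  0.9] [-0.02  0.02 -0.07] [ 1.e-04  1.e+00 -2.e-04  4.e-04] 0.6 [-0.29 -0.13  1.81  0.    1.46  1.28]
```

Emit:
servo_tool([
  {"offset": [0,0,-2],"angular": [0,0,0],"claw": 0.6},
  {"offset": [0,0,0],"angular": [0,0,0],"claw": 0.6},
])

```text
time: 2.4
eef_pos: [485.1, -110.2, 24.0]
ee_rot: [-0.0, 1.0, -0.0, -0.0]
ft_force: [0.4, 0.5, 0.2]
finger_gap: 0.6
grip_force: 0.0
```

Emit:
servo_tool([
  {"offset": [0,0,-1.5],"angular": [0,0,0],"claw": 0.6},
  {"offset": [0,0,0],"angular": [0,0,0],"claw": 0.6},
])

```text
time: 2.6
eef_pos: [485.3, -110.3, 22.8]
ee_rot: [0.0, 1.0, -0.0, 0.0]
ft_force: [0.2, -0.2, 0.4]
finger_gap: 0.597
grip_force: 0.0
```

Emit:
servo_tool([
  {"offset": [8,0,0],"angular": [0,0,0],"claw": 0.6},
  {"offset": [4,0,0],"angular": [0,0,0],"claw": 0.6},
  {"offset": [4,0,0],"angular": [0,0,0],"claw": 0.6},
  {"offset": [4,0,0],"angular": [0,0,0],"claw": 0.6},
  {"offset": [4,0,0],"angular": [0,0,0],"claw": 0.6},
  {"offset": [4,0,0],"angular": [0,0,0],"claw": 0.6},
  {"offset": [4,0,0],"angular": [0,0,0],"claw": 0.6},
  {"offset": [2,0,0],"angular": [0,0,0],"claw": 0.6},
  {"offset": [0,0,0],"angular": [0,0,0],"claw": 0.6},
])

```text
time: 3.5
eef_pos: [519.8, -110.2, 22.8]
ee_rot: [0.0, 1.0, -0.0, 0.0]
ft_force: [-0.2, -0.0, 1.0]
finger_gap: 0.601
grip_force: 0.6
```

```bash
cat >look.py <<'E'
import sys
from h import *
c=snap("top","t"+sys.argv[1]); 
g=cv2.cvtColor(c["color"],6)
np.set_printoptions(suppress=True)
# grey-thresholded plate outlines near given z; prints by-blob rects
m=((g<112)&(g>55)&(c["color"].max(2).astype(int)-c["color"].min(2)<25)).astype(np.uint8)
x0,y0,x1,y1=125,140,400,265; k=np.zeros_like(m);k[y0:y1,x0:x1]=m[y0:y1,x0:x1]
k=cv2.morphologyEx(k,cv2.MORPH_CLOSE,np.ones((3,3)));k=cv2.morphologyEx(k,cv2.MORPH_OPEN,np.ones((5,5)))
for q in cv2.findContours(k,0,2)[0]:
    if cv2.contourArea(q)<900: continue
    z=float(sys.argv[2]) if len(sys.argv)>2 else 34
    r=cv2.minAreaRect(onplane(c,q[:,0],z)[:,:2].astype(np.float32)); print(np.round(r[0],1),np.round(r[1],1),round(r[2],2))
if len(sys.argv)>3: crop(c,*map(int,sys.argv[3].split(",")),"t"+sys.argv[1])
E
python3 st.py; python3 look.py 1 34 120,130,400,280,2.8
```

```text
3.5 [ 519.76 -110.25   22.81] [-0.2 -0.   1. ] [-0.04 -0.07 -0.06] [ 0.e+00  1.e+00 -1.e-04  4.e-04] 0.601 [-0.27 -0.03  1.73  0.    1.44  1.3 ]
[ 509.1 -110.3] [147.4 157.3] 15.64
[551.1  75.3] [110.  100.8] 83.97
[ 584.8 -216. ] [118.3 154.8] 0.25Traceback (most recent call last):
  File "look.py", line 14, in <module>
    if len(sys.argv)>3: crop(c,*map(int,sys.argv[3].split(",")),"t"+sys.argv[1])
                        ~~~~^^^^^^^^^^^^^^^^^^^^^^^^^^^^^^^^^^^^^^^^^^^^^^^^^^^^
ValueError: invalid literal for int() with base 10: '2.8'
```

```bash
sed -i 's/map(int,/map(float,/' look.py; sed -i 's/def crop(c,x0,y0,x1,y1,s,name): /def crop(c,x0,y0,x1,y1,s,name):\n    x0,y0,x1,y1=map(int,(x0,y0,x1,y1)); /' h.py; python3 -c "
from h import *
c=load('t1'); crop(c,190,130,390,280,4,'t1')"
```

```text
(no output)
```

View pics/t1.png

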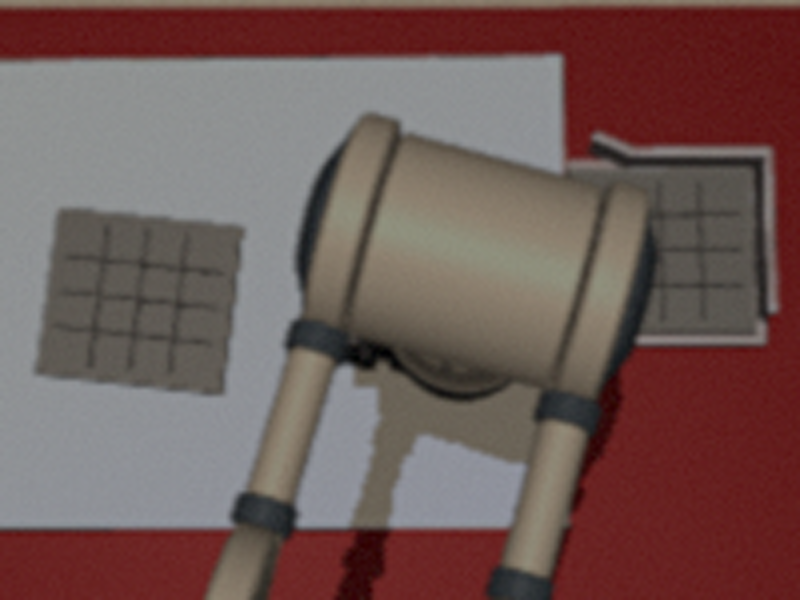

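The arm hides the near plate and the far plate is untouched. I go on to the far plate, then look from there.

Emit:
servo_tool([
  {"offset": [-25,0,0],"angular": [0,0,0],"claw": 0.6},
  {"offset": [-20,10,0],"angular": [0,0,0],"claw": 0.6},
  {"offset": [0,45,0],"angular": [0,0,0],"claw": 0.6},
  {"offset": [0,45,0],"angular": [0,0,0],"claw": 0.6},
  {"offset": [0,45,0],"angular": [0,0,0],"claw": 0.6},
  {"offset": [0,40,0],"angular": [0,0,0],"claw": 0.6},
  {"offset": [0,0,0],"angular": [0,0,0],"claw": 0.6},
])

```text
time: 4.25
eef_pos: [474.0, 78.9, 22.8]
ee_rot: [-0.001, 1.0, 0.002, 0.0]
ft_force: [0.3, 1.7, 0.8]
finger_gap: 0.598
grip_force: 0.5
```

```bash
python3 st.py; python3 look.py 2 34
```

```text
4.25 [473.96  78.95  22.85] [0.3 1.7 0.8] [0.11 0.03 0.03] [-1.1e-03  1.0e+00  2.5e-03  4.0e-04] 0.598 [ 0.09 -0.17  1.86  0.    1.45  1.66]
[552.9 114.1] [187.9 106.5] 83.35
[ 579.7 -109. ] [ 99.7 109.3] 0.25
[ 584.6 -233.4] [120.3 118.3] 89.61
```

Emit:
servo_tool([
  {"offset": [8,-3,0],"angular": [0,0,0],"claw": 0.6},
  {"offset": [5,0,0],"angular": [0,0,0],"claw": 0.6},
  {"offset": [4,0,0],"angular": [0,0,0],"claw": 0.6},
  {"offset": [4,0,0],"angular": [0,0,0],"claw": 0.6},
  {"offset": [4,0,0],"angular": [0,0,0],"claw": 0.6},
  {"offset": [4,0,0],"angular": [0,0,0],"claw": 0.6},
  {"offset": [4,0,0],"angular": [0,0,0],"claw": 0.6},
  {"offset": [4,0,0],"angular": [0,0,0],"claw": 0.6},
  {"offset": [4,0,0],"angular": [0,0,0],"claw": 0.6},
  {"offset": [4,0,0],"angular": [0,0,0],"claw": 0.6},
  {"offset": [2,0,0],"angular": [0,0,0],"claw": 0.6},
  {"offset": [0,0,0],"angular": [0,0,0],"claw": 0.6},
])

```text
time: 5.5
eef_pos: [521.7, 71.8, 22.8]
ee_rot: [-0.0, 1.0, -0.0, 0.0]
ft_force: [-0.8, 0.0, 1.7]
finger_gap: 0.598
grip_force: 1.1
```

Emit:
servo_tool([
  {"offset": [-8,0,25],"angular": [0,0,0],"claw": 0.6},
  {"offset": [6,-9,15],"angular": [0,0,0.1428],"claw": 0.6},
  {"offset": [6,-9,0],"angular": [0,0,0.1428],"claw": 0.6},
  {"offset": [6,-9,0],"angular": [0,0,0.1428],"claw": 0.6},
  {"offset": [6,-9,0],"angular": [0,0,0.1428],"claw": 0.6},
  {"offset": [6,-9,0],"angular": [0,0,0.1428],"claw": 0.6},
  {"offset": [6,-9,0],"angular": [0,0,0.1428],"claw": 0.6},
  {"offset": [6,-9,0],"angular": [0,0,0.1428],"claw": 0.6},
  {"offset": [6,-9,0],"angular": [0,0,0.1428],"claw": 0.6},
  {"offset": [6,-9,0],"angular": [0,0,0.1428],"claw": 0.6},
  {"offset": [6,-9,0],"angular": [0,0,0.1428],"claw": 0.6},
  {"offset": [6,-10,0],"angular": [0,0,0.1428],"claw": 0.6},
])

```text
time: 6.7
eef_pos: [579.7, -28.6, 62.3]
ee_rot: [0.0, 0.705, 0.709, 0.0]
ft_force: [0.6, 0.2, 0.2]
finger_gap: 0.599
grip_force: 0.0
```

Emit:
servo_tool([
  {"offset": [0,0,0],"angular": [0,0,0],"claw": 0.6},
])

```text
time: 6.8
eef_pos: [579.7, -29.3, 62.3]
ee_rot: [0.0, 0.707, 0.707, 0.0]
ft_force: [0.2, 0.0, 0.2]
finger_gap: 0.602
grip_force: 0.0
```

```bash
python3 st.py; python3 look.py 3 34
```

```text
6.8 [579.74 -29.31  62.3 ] [0.2 0.  0.2] [-0.02  0.03 -0.04] [4.000e-04 7.072e-01 7.070e-01 0.000e+00] 0.602 [-0.11  0.07  1.55 -0.    1.52 -0.11]
[ 584.5 -233.4] [120.3 118.5] 89.61
[595.3 -13.4] [301.3 129.8] 89.72
```

Emit:
servo_tool([
  {"offset": [0,0,-25],"angular": [0,0,0],"claw": 0.6},
  {"offset": [0,0,-14.5],"angular": [0,0,0],"claw": 0.6},
  {"offset": [0,0,0],"angular": [0,0,0],"claw": 0.6},
  {"offset": [0,-8,0],"angular": [0,0,0],"claw": 0.6},
  {"offset": [0,-5,0],"angular": [0,0,0],"claw": 0.6},
  {"offset": [0,-6,0],"angular": [0,0,0],"claw": 0.6},
  {"offset": [0,-7,0],"angular": [0,0,0],"claw": 0.6},
  {"offset": [0,-7,0],"angular": [0,0,0],"claw": 0.6},
  {"offset": [0,-7,0],"angular": [0,0,0],"claw": 0.6},
  {"offset": [0,-7,0],"angular": [0,0,0],"claw": 0.6},
  {"offset": [0,-7,0],"angular": [0,0,0],"claw": 0.6},
  {"offset": [0,-7,0],"angular": [0,0,0],"claw": 0.6},
])

```text
time: 8.05
eef_pos: [579.2, -89.9, 23.3]
ee_rot: [0.0, 0.707, 0.707, 0.0]
ft_force: [0.1, 0.9, -0.2]
finger_gap: 0.6
grip_force: 0.2
```

Emit:
servo_tool([
  {"offset": [0,-5,0],"angular": [0,0,0],"claw": 0.6},
  {"offset": [0,-5,0],"angular": [0,0,0],"claw": 0.6},
  {"offset": [0,-5,0],"angular": [0,0,0],"claw": 0.6},
  {"offset": [0,-5,0],"angular": [0,0,0],"claw": 0.6},
  {"offset": [0,-5,0],"angular": [0,0,0],"claw": 0.6},
  {"offset": [0,-5,0],"angular": [0,0,0],"claw": 0.6},
])

```text
time: 8.65
eef_pos: [579.3, -119.6, 23.4]
ee_rot: [0.0, 0.707, 0.707, 0.0]
ft_force: [0.4, 0.7, -0.3]
finger_gap: 0.603
grip_force: 0.4
```

```bash
python3 st.py; python3 - <<'E'
from h import *
c=snap("scene","s4"); crop(c,180,190,340,310,5,"s4")
c=snap("top","t4")
E
python3 look.py 4 34
```

```text
8.65 [ 579.25 -119.57   23.38] [ 0.4  0.7 -0.3] [ 0.13  0.04 -0.06] [0.000e+00 7.071e-01 7.071e-01 1.000e-04] 0.603 [-0.26  0.13  1.56  0.    1.45 -0.26]
[581.6  82.3] [100.3 109.7] 0.24
[ 581.5 -253.2] [ 80.9 111.6] 89.32
```

View pics/s4.png

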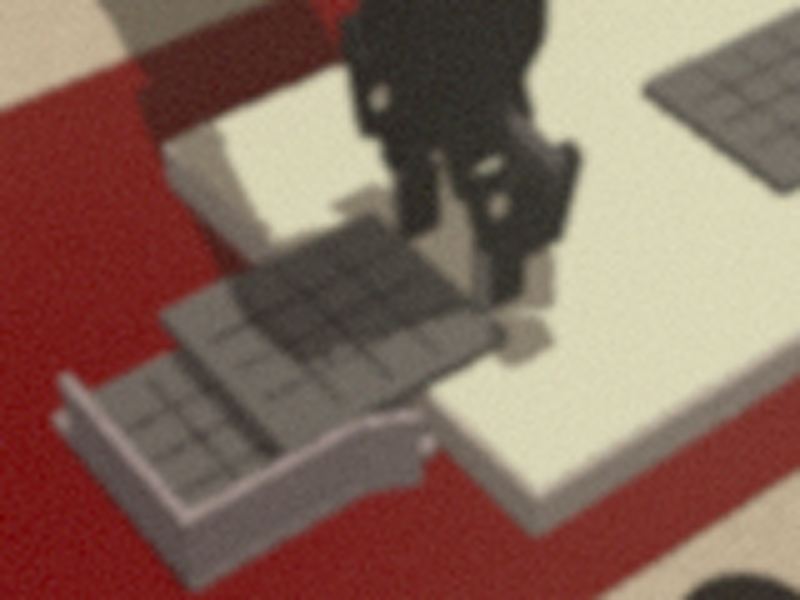

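The near plate (crop 170–500, 215–450) is bridging the box edge onto the base plate, square between the walls, with both fingers behind it. I continue.

Emit:
servo_tool([
  {"offset": [0,-5,0],"angular": [0,0,0],"claw": 0.6},
  {"offset": [0,-5,0],"angular": [0,0,0],"claw": 0.6},
  {"offset": [0,-5,0],"angular": [0,0,0],"claw": 0.6},
  {"offset": [0,-5,0],"angular": [0,0,0],"claw": 0.6},
  {"offset": [0,-5,0],"angular": [0,0,0],"claw": 0.6},
  {"offset": [0,-5,0],"angular": [0,0,0],"claw": 0.6},
  {"offset": [0,-5,0],"angular": [0,0,0],"claw": 0.6},
  {"offset": [0,-3,0],"angular": [0,0,0],"claw": 0.6},
  {"offset": [0,0,0],"angular": [0,0,0],"claw": 0.6},
])

```text
time: 9.7
eef_pos: [579.2, -157.8, 23.3]
ee_rot: [0.0, 0.707, 0.707, -0.0]
ft_force: [-0.0, 0.2, 0.4]
finger_gap: 0.598
grip_force: 0.0
```

Emit:
servo_tool([
  {"offset": [0,-2,0],"angular": [0,0,0],"claw": 0.6},
  {"offset": [0,-2,0],"angular": [0,0,0],"claw": 0.6},
  {"offset": [0,-2,0],"angular": [0,0,0],"claw": 0.6},
  {"offset": [0,-1,0],"angular": [0,0,0],"claw": 0.6},
  {"offset": [0,0,0],"angular": [0,0,0],"claw": 0.6},
])

```text
time: 10.2
eef_pos: [579.2, -164.5, 23.3]
ee_rot: [0.0, 0.707, 0.707, -0.0]
ft_force: [1.2, 0.3, -0.4]
finger_gap: 0.595
grip_force: 0.0
```

```bash
python3 st.py; python3 - <<'E'
from h import *
c=snap("scene","s5"); crop(c,180,190,340,310,5,"s5")
E

```

```text
10.2 [ 579.22 -164.47   23.34] [ 1.2  0.3 -0.4] [ 0.02 -0.   -0.03] [ 1.000e-04  7.072e-01  7.070e-01 -0.000e+00] 0.595 [-0.33  0.16  1.53 -0.    1.45 -0.33]
```

View pics/s5.png

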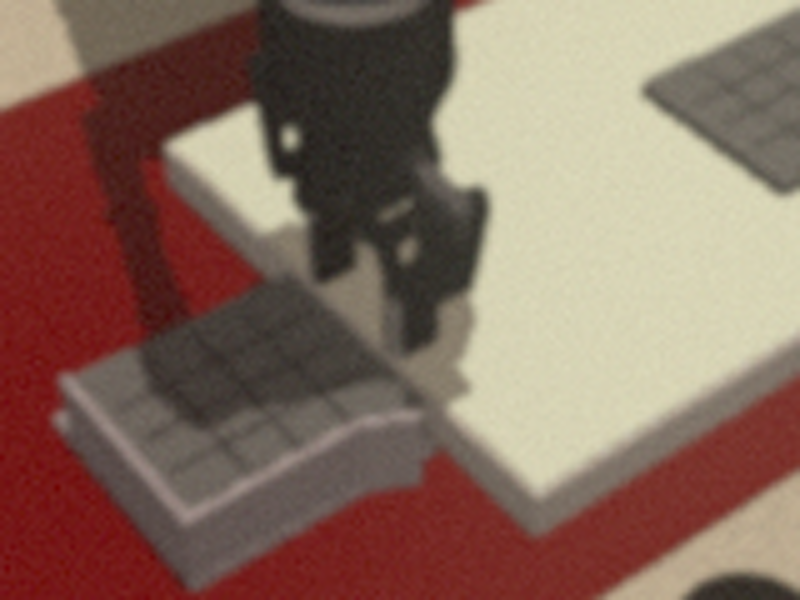

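The first plate has dropped flat onto the base plate (crop 65–420, 280–520), level with or below the box top. Now press lightly and drag it into the corner.

Emit:
servo_tool([
  {"offset": [0,0,25],"angular": [0,0,0],"claw": 0.6},
  {"offset": [0,-35,0],"angular": [0,0,0],"claw": 0.6},
  {"offset": [0,-30,0],"angular": [0,0,0],"claw": 0.6},
  {"offset": [0,0,-20],"angular": [0,0,0],"claw": 0.6},
  {"offset": [0,0,-6],"angular": [0,0,0],"claw": 0.6},
  {"offset": [0,0,-2],"angular": [0,0,0],"claw": 0.6},
  {"offset": [0,0,0],"angular": [0,0,0],"claw": 0.6},
])

```text
time: 10.95
eef_pos: [579.1, -228.6, 20.1]
ee_rot: [-0.0, 0.707, 0.707, -0.0]
ft_force: [0.1, 0.4, 0.1]
finger_gap: 0.603
grip_force: 0.0
```

Emit:
servo_tool([
  {"offset": [0,0,-1.5],"angular": [0,0,0],"claw": 0.6},
  {"offset": [0,0,0],"angular": [0,0,0],"claw": 0.6},
])

```text
time: 11.15
eef_pos: [579.6, -228.9, 19.3]
ee_rot: [0.0, 0.707, 0.707, 0.0]
ft_force: [-0.0, 0.1, -0.5]
finger_gap: 0.607
grip_force: 0.0
```

Emit:
servo_tool([
  {"offset": [0,0,-1],"angular": [0,0,0],"claw": 0.6},
  {"offset": [0,0,0],"angular": [0,0,0],"claw": 0.6},
])

```text
time: 11.35
eef_pos: [579.6, -229.0, 18.8]
ee_rot: [0.0, 0.707, 0.707, 0.0]
ft_force: [-1.5, 1.6, 4.7]
finger_gap: 0.597
grip_force: 2.1
```

Emit:
servo_tool([
  {"offset": [0,0,-0.7],"angular": [0,0,0],"claw": 0.6},
  {"offset": [0,-1,0],"angular": [0,0,0],"claw": 0.6},
  {"offset": [0,-1,0],"angular": [0,0,0],"claw": 0.6},
])

```text
time: 11.65
eef_pos: [579.9, -230.3, 18.8]
ee_rot: [0.0, 0.707, 0.707, 0.001]
ft_force: [-1.4, 4.2, 7.9]
finger_gap: 0.601
grip_force: 3.9
```

Emit:
servo_tool([
  {"offset": [0,-1,0],"angular": [0,0,0],"claw": 0.6},
  {"offset": [0,-1,0],"angular": [0,0,0],"claw": 0.6},
])

```text
time: 11.85
eef_pos: [580.1, -232.3, 18.8]
ee_rot: [0.0, 0.707, 0.707, 0.001]
ft_force: [-1.3, 3.7, 8.1]
finger_gap: 0.6
grip_force: 3.7
```

Emit:
servo_tool([
  {"offset": [0,-1,0],"angular": [0,0,0],"claw": 0.6},
  {"offset": [0,0,0],"angular": [0,0,0],"claw": 0.6},
])

```text
time: 12.05
eef_pos: [580.2, -233.5, 18.8]
ee_rot: [0.001, 0.707, 0.707, 0.001]
ft_force: [-0.9, 4.6, 7.3]
finger_gap: 0.603
grip_force: 3.6
```

Emit:
servo_tool([
  {"offset": [1,0,0],"angular": [0,0,0],"claw": 0.6},
  {"offset": [1,0,0],"angular": [0,0,0],"claw": 0.6},
  {"offset": [1,0,0],"angular": [0,0,0],"claw": 0.6},
  {"offset": [1,0,0],"angular": [0,0,0],"claw": 0.6},
])

```text
time: 12.45
eef_pos: [582.8, -234.3, 18.8]
ee_rot: [-0.0, 0.707, 0.707, -0.0]
ft_force: [-6.5, 1.8, 8.7]
finger_gap: 0.596
grip_force: 4.8
```

Emit:
servo_tool([
  {"offset": [1,0,0],"angular": [0,0,0],"claw": 0.6},
  {"offset": [1,0,0],"angular": [0,0,0],"claw": 0.6},
  {"offset": [0,0,0],"angular": [0,0,0],"claw": 0.6},
])

```text
time: 12.75
eef_pos: [584.9, -234.5, 18.8]
ee_rot: [0.0, 0.707, 0.707, -0.0]
ft_force: [-6.1, 2.2, 9.5]
finger_gap: 0.605
grip_force: 4.4
```

Emit:
servo_tool([
  {"offset": [0,0,40],"angular": [0,0,0],"claw": 0.6},
  {"offset": [0,45,15],"angular": [0,0,0],"claw": 0.6},
  {"offset": [0,48,0],"angular": [0,0,0],"claw": 0.6},
  {"offset": [0,48,0],"angular": [0,0,0],"claw": 0.6},
  {"offset": [0,48,0],"angular": [0,0,0],"claw": 0.6},
  {"offset": [0,48,0],"angular": [0,0,0],"claw": 0.6},
  {"offset": [0,48,0],"angular": [0,0,0],"claw": 0.6},
  {"offset": [0,48,0],"angular": [0,0,0],"claw": 0.6},
  {"offset": [0,46,0],"angular": [0,0,0],"claw": 0.6},
  {"offset": [0,0,0],"angular": [0,0,0],"claw": 0.6},
])

```text
time: 13.75
eef_pos: [584.4, 150.4, 71.9]
ee_rot: [-0.001, 0.705, 0.709, 0.001]
ft_force: [-0.1, -0.5, 0.4]
finger_gap: 0.601
grip_force: 0.0
```

```bash
python3 st.py; python3 look.py 6 22 320,155,400,225,10
```

```text
13.75 [584.44 150.37  71.92] [-0.1 -0.5  0.4] [-0.03  0.    0.01] [-0.0009  0.705   0.7092  0.0008] 0.601 [0.19 0.13 1.48 0.   1.54 0.19]
[ 586.7 -235.1] [121.7 119.8] 89.61
```

View pics/t6.png

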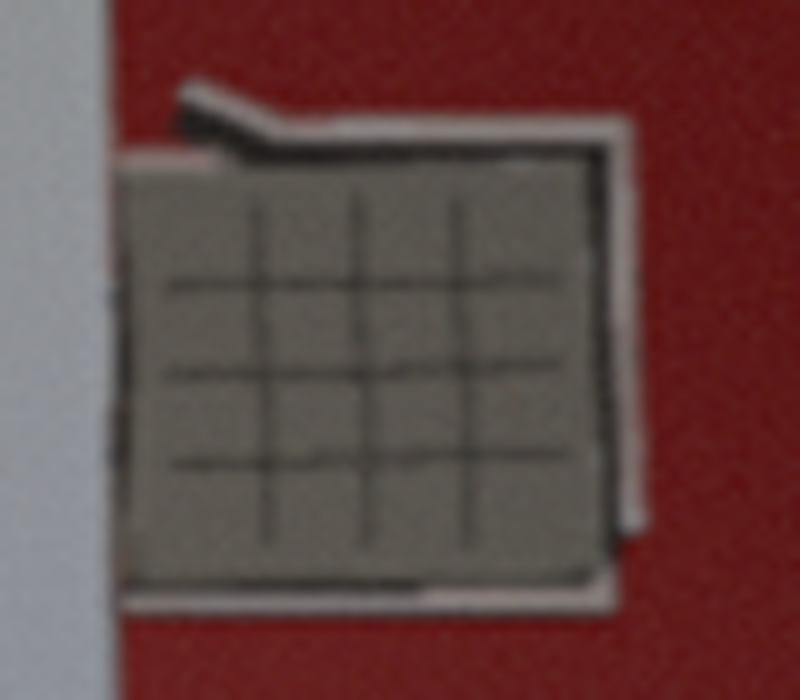

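Plate 1 sits close to both walls (crop edges x 130–592, y 162–580). Now plate 2, with the fingers going down between it and the dish.

Emit:
servo_tool([
  {"offset": [-3,6,-25],"angular": [0,0,0],"claw": 0.6},
  {"offset": [0,0,-20],"angular": [0,0,0],"claw": 0.6},
  {"offset": [0,0,-4],"angular": [0,0,0],"claw": 0.6},
  {"offset": [0,-4,0],"angular": [0,0,0],"claw": 0.6},
  {"offset": [0,-5,0],"angular": [0,0,0],"claw": 0.6},
  {"offset": [0,-6,0],"angular": [0,0,0],"claw": 0.6},
  {"offset": [0,-7,0],"angular": [0,0,0],"claw": 0.6},
  {"offset": [0,-8,0],"angular": [0,0,0],"claw": 0.6},
  {"offset": [0,-8,0],"angular": [0,0,0],"claw": 0.6},
  {"offset": [0,-8,0],"angular": [0,0,0],"claw": 0.6},
  {"offset": [0,-8,0],"angular": [0,0,0],"claw": 0.6},
  {"offset": [0,-8,0],"angular": [0,0,0],"claw": 0.6},
])

```text
time: 15.0
eef_pos: [582.2, 88.1, 23.1]
ee_rot: [0.0, 0.707, 0.707, 0.0]
ft_force: [0.1, 0.2, -0.2]
finger_gap: 0.603
grip_force: 0.5
```

Emit:
servo_tool([
  {"offset": [0,-9,0],"angular": [0,0,0],"claw": 0.6},
  {"offset": [0,-9,0],"angular": [0,0,0],"claw": 0.6},
  {"offset": [0,-9,0],"angular": [0,0,0],"claw": 0.6},
  {"offset": [0,-9,0],"angular": [0,0,0],"claw": 0.6},
  {"offset": [0,-9,0],"angular": [0,0,0],"claw": 0.6},
  {"offset": [0,-9,0],"angular": [0,0,0],"claw": 0.6},
  {"offset": [0,-9,0],"angular": [0,0,0],"claw": 0.6},
  {"offset": [0,-9,0],"angular": [0,0,0],"claw": 0.6},
  {"offset": [0,-9,0],"angular": [0,0,0],"claw": 0.6},
  {"offset": [0,-9,0],"angular": [0,0,0],"claw": 0.6},
  {"offset": [0,-9,0],"angular": [0,0,0],"claw": 0.6},
  {"offset": [0,-9,0],"angular": [0,0,0],"claw": 0.6},
])

```text
time: 16.2
eef_pos: [582.2, -20.0, 23.1]
ee_rot: [-0.0, 0.707, 0.707, -0.0]
ft_force: [-0.2, 1.2, 1.1]
finger_gap: 0.598
grip_force: 0.6
```

```bash
python3 st.py; python3 look.py 7 34
```

```text
16.2 [582.16 -19.98  23.06] [-0.2  1.2  1.1] [ 0.25 -0.01  0.01] [-0.      0.7072  0.707  -0.    ] 0.598 [-0.09  0.1   1.59  0.    1.45 -0.09]
[ 584.6 -233.4] [120.3 118.4] 89.61
```

Emit:
servo_tool([
  {"offset": [0,-9,0],"angular": [0,0,0],"claw": 0.6},
  {"offset": [0,-9,0],"angular": [0,0,0],"claw": 0.6},
  {"offset": [0,-9,0],"angular": [0,0,0],"claw": 0.6},
  {"offset": [0,-9,0],"angular": [0,0,0],"claw": 0.6},
  {"offset": [0,-7,0],"angular": [0,0,0],"claw": 0.6},
  {"offset": [0,-6,0],"angular": [0,0,0],"claw": 0.6},
  {"offset": [0,-6,0],"angular": [0,0,0],"claw": 0.6},
  {"offset": [0,-6,0],"angular": [0,0,0],"claw": 0.6},
  {"offset": [0,-6,0],"angular": [0,0,0],"claw": 0.6},
  {"offset": [0,-6,0],"angular": [0,0,0],"claw": 0.6},
  {"offset": [0,-6,0],"angular": [0,0,0],"claw": 0.6},
  {"offset": [0,-6,0],"angular": [0,0,0],"claw": 0.6},
])

```text
time: 17.45
eef_pos: [582.2, -104.7, 23.1]
ee_rot: [0.0, 0.707, 0.707, 0.0]
ft_force: [-0.2, 0.6, -0.4]
finger_gap: 0.604
grip_force: 0.3
```

Emit:
servo_tool([
  {"offset": [0,-6,0],"angular": [0,0,0],"claw": 0.6},
  {"offset": [0,-6,0],"angular": [0,0,0],"claw": 0.6},
  {"offset": [0,-6,0],"angular": [0,0,0],"claw": 0.6},
  {"offset": [0,-5,0],"angular": [0,0,0],"claw": 0.6},
  {"offset": [0,-5,0],"angular": [0,0,0],"claw": 0.6},
  {"offset": [0,-5,0],"angular": [0,0,0],"claw": 0.6},
  {"offset": [0,-5,0],"angular": [0,0,0],"claw": 0.6},
  {"offset": [0,-5,0],"angular": [0,0,0],"claw": 0.6},
  {"offset": [0,-5,0],"angular": [0,0,0],"claw": 0.6},
  {"offset": [0,-4,0],"angular": [0,0,0],"claw": 0.6},
  {"offset": [0,-4,0],"angular": [0,0,0],"claw": 0.6},
  {"offset": [0,0,0],"angular": [0,0,0],"claw": 0.6},
])

```text
time: 18.65
eef_pos: [582.2, -160.9, 23.1]
ee_rot: [0.0, 0.707, 0.707, -0.0]
ft_force: [0.6, -0.2, 0.4]
finger_gap: 0.602
grip_force: 0.0
```

Emit:
servo_tool([
  {"offset": [0,-2,0],"angular": [0,0,0],"claw": 0.6},
  {"offset": [0,-1,0],"angular": [0,0,0],"claw": 0.6},
  {"offset": [0,0,0],"angular": [0,0,0],"claw": 0.6},
])

```text
time: 18.95
eef_pos: [582.2, -163.3, 23.1]
ee_rot: [0.0, 0.707, 0.707, -0.0]
ft_force: [-0.4, 0.5, -0.4]
finger_gap: 0.598
grip_force: 0.0
```

Emit:
servo_tool([
  {"offset": [0,-1.5,0],"angular": [0,0,0],"claw": 0.6},
  {"offset": [0,-1.5,0],"angular": [0,0,0],"claw": 0.6},
  {"offset": [0,0,0],"angular": [0,0,0],"claw": 0.6},
])

```text
time: 19.25
eef_pos: [582.2, -166.4, 23.1]
ee_rot: [0.0, 0.707, 0.707, -0.0]
ft_force: [-0.3, 0.4, 0.1]
finger_gap: 0.601
grip_force: 0.1
```

Emit:
servo_tool([
  {"offset": [0,-1,0],"angular": [0,0,0],"claw": 0.6},
  {"offset": [0,-0.5,0],"angular": [0,0,0],"claw": 0.6},
  {"offset": [0,0,0],"angular": [0,0,0],"claw": 0.6},
])

```text
time: 19.55
eef_pos: [582.2, -167.3, 23.0]
ee_rot: [-0.0, 0.707, 0.707, 0.0]
ft_force: [-0.3, 4.3, 0.1]
finger_gap: 0.597
grip_force: 1.4
```

Emit:
servo_tool([
  {"offset": [0,-0.5,0],"angular": [0,0,0],"claw": 0.6},
  {"offset": [0,-0.5,0],"angular": [0,0,0],"claw": 0.6},
  {"offset": [0,0,0],"angular": [0,0,0],"claw": 0.6},
])

```text
time: 19.85
eef_pos: [582.1, -167.5, 23.0]
ee_rot: [-0.001, 0.707, 0.707, 0.001]
ft_force: [-1.6, 6.4, 1.9]
finger_gap: 0.6
grip_force: 3.1
```

Emit:
servo_tool([
  {"offset": [0,8,38],"angular": [0,0,0],"claw": 0.6},
  {"offset": [-6.7,-6.6,0],"angular": [0,0,-0.1428],"claw": 0.6},
  {"offset": [-6.7,-6.6,0],"angular": [0,0,-0.1428],"claw": 0.6},
  {"offset": [-6.7,-6.6,0],"angular": [0,0,-0.1428],"claw": 0.6},
  {"offset": [-6.7,-6.6,0],"angular": [0,0,-0.1428],"claw": 0.6},
  {"offset": [-6.7,-6.6,0],"angular": [0,0,-0.1428],"claw": 0.6},
  {"offset": [-6.7,-6.6,0],"angular": [0,0,-0.1428],"claw": 0.6},
  {"offset": [-6.7,-6.6,0],"angular": [0,0,-0.1428],"claw": 0.6},
  {"offset": [-6.7,-6.6,0],"angular": [0,0,-0.1428],"claw": 0.6},
  {"offset": [-6.7,-6.6,0],"angular": [0,0,-0.1428],"claw": 0.6},
  {"offset": [-6.7,-6.6,0],"angular": [0,0,-0.1428],"claw": 0.6},
  {"offset": [-6.7,-6.6,0],"angular": [0,0,-0.1428],"claw": 0.6},
])

```text
time: 21.05
eef_pos: [508.1, -234.3, 61.2]
ee_rot: [0.001, 1.0, -0.003, 0.0]
ft_force: [-0.4, 0.6, -0.7]
finger_gap: 0.599
grip_force: 0.0
```

Emit:
servo_tool([
  {"offset": [0,0,-30],"angular": [0,0,0],"claw": 0.6},
  {"offset": [0,0,-20],"angular": [0,0,0],"claw": 0.6},
  {"offset": [0,0,-4],"angular": [0,0,0],"claw": 0.6},
  {"offset": [0,0,0],"angular": [0,0,0],"claw": 0.6},
])

```text
time: 21.45
eef_pos: [508.0, -233.5, 6.5]
ee_rot: [-0.0, 1.0, -0.0, -0.001]
ft_force: [-1.2, -0.9, 0.7]
finger_gap: 0.601
grip_force: 0.0
```

```bash
python3 st.py
```

```text
21.45 [ 507.98 -233.48    6.51] [-1.2 -0.9  0.7] [-0.02  0.   -0.05] [-0.e+00  1.e+00 -2.e-04 -7.e-04] 0.601 [-0.49  0.06  1.67 -0.    1.42  1.08]
```

Emit:
servo_tool([
  {"offset": [5,0,0],"angular": [0,0,0],"claw": 0.6},
  {"offset": [5,0,0],"angular": [0,0,0],"claw": 0.6},
  {"offset": [2,0,0],"angular": [0,0,0],"claw": 0.6},
  {"offset": [2,0,0],"angular": [0,0,0],"claw": 0.6},
  {"offset": [1,0,0],"angular": [0,0,0],"claw": 0.6},
  {"offset": [1,0,0],"angular": [0,0,0],"claw": 0.6},
  {"offset": [0,0,0],"angular": [0,0,0],"claw": 0.6},
])

```text
time: 22.15
eef_pos: [524.5, -233.3, 7.1]
ee_rot: [0.0, 1.0, -0.0, -0.0]
ft_force: [-1.6, 0.4, 0.5]
finger_gap: 0.602
grip_force: 0.7
```

Emit:
servo_tool([
  {"offset": [0.7,0,0],"angular": [0,0,0],"claw": 0.6},
  {"offset": [0.7,0,0],"angular": [0,0,0],"claw": 0.6},
  {"offset": [0,0,0],"angular": [0,0,0],"claw": 0.6},
])

```text
time: 22.45
eef_pos: [525.1, -233.2, 7.0]
ee_rot: [-0.0, 1.0, -0.0, -0.001]
ft_force: [-5.4, 0.9, 3.2]
finger_gap: 0.6
grip_force: 2.7
```

Emit:
servo_tool([
  {"offset": [0.7,0,0],"angular": [0,0,0],"claw": 0.6},
  {"offset": [0.5,0,0],"angular": [0,0,0],"claw": 0.6},
  {"offset": [0,0,0],"angular": [0,0,0],"claw": 0.6},
])

```text
time: 22.75
eef_pos: [525.6, -232.9, 6.9]
ee_rot: [-0.001, 1.0, -0.0, -0.002]
ft_force: [-7.8, 2.4, 5.5]
finger_gap: 0.6
grip_force: 4.2
```

Firm contact, so the x faces are squared. I back off and inspect.

Emit:
servo_tool([
  {"offset": [-12,0,0],"angular": [0,0,0],"claw": 0.6},
  {"offset": [-20,0,40],"angular": [0,0,0],"claw": 0.6},
  {"offset": [-10,40,25],"angular": [0,0,0],"claw": 0.6},
  {"offset": [0,48,0],"angular": [0,0,0],"claw": 0.6},
  {"offset": [0,48,0],"angular": [0,0,0],"claw": 0.6},
  {"offset": [0,48,0],"angular": [0,0,0],"claw": 0.6},
  {"offset": [0,48,0],"angular": [0,0,0],"claw": 0.6},
  {"offset": [0,48,0],"angular": [0,0,0],"claw": 0.6},
  {"offset": [0,48,0],"angular": [0,0,0],"claw": 0.6},
])

```text
time: 23.65
eef_pos: [485.2, 96.8, 72.4]
ee_rot: [-0.0, 1.0, -0.0, 0.001]
ft_force: [-0.1, -0.3, -0.1]
finger_gap: 0.598
grip_force: 0.0
```

```bash
python3 st.py; python3 look.py 8 30; python3 - <<'E'
from h import *
s=snap("scene","s8"); c=load("t8")
S=lambda c,x0,y0,x1,y1,f:cv2.resize(c["color"][y0:y1,x0:x1,::-1],None,fx=f,fy=f,interpolation=cv2.INTER_CUBIC)
a=S(c,322,160,392,220,5.7); b=S(s,180,230,280,330,4)
h=max(a.shape[0],b.shape[0]); p=lambda i:cv2.copyMakeBorder(i,0,h-i.shape[0],0,0,0)
o=np.hstack([p(a),p(b)]); print(o.shape); cv2.imwrite("pics/both8.png",o)
E
```

```text
23.65 [485.21  96.76  72.37] [-0.1 -0.3 -0.1] [ 0.   -0.02  0.05] [-3.e-04  1.e+00 -2.e-04  1.e-03] 0.598 [ 0.13 -0.17  1.77  0.    1.54  1.7 ]
[467.9  46. ] [ 95.2 100.2] 0.43
[527.3 193.4] [160.8 198.3] 6.6
[ 584.1 -234. ] [120.8 116.6] 89.61
(400, 799, 3)
```

View pics/both8.png

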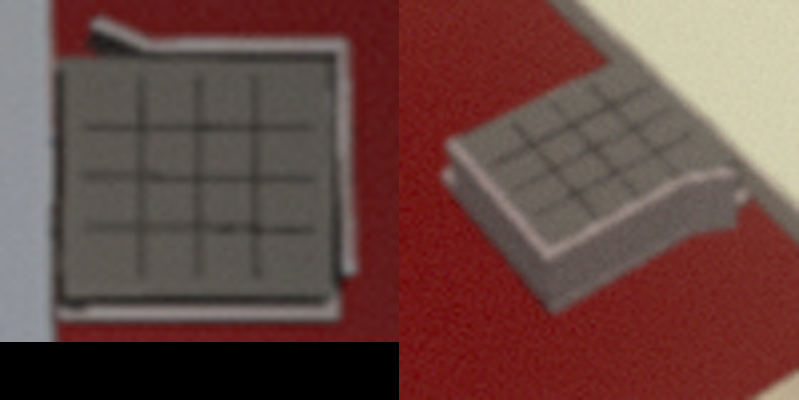

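The pile looks square: top plate at left-image x 65–332, y 57–298, flush to both walls. I check it numerically and locate the knob.

```bash
python3 - <<'E'
from h import *
c=load("t6"); f=lambda uv:np.array(uv)/10+[320,155]-.45
print("p1",onplane(c,f([[131,168],[592,165],[594,578],[131,582]]),22)[:,:2].round(1).tolist())
c=load("t8"); f=lambda uv:np.array(uv)/5.7+[322,160]-.45
print("p2",onplane(c,f([[65,58],[332,57],[332,298],[65,298]]),30)[:,:2].round(1).tolist(), "mean z",cloud(c)[180:205,340:375,2].mean().round(1))
# knob from first top picture: hub, tip
c=load("top0"); f=lambda uv:np.array(uv)/6+[90,130]-.45
P=cloud(c); v=slice(186,217);u=slice(98,130)
q=P[v,u].reshape(-1,3); q=q[(q[:,0]>530)&(q[:,0]<590)&(q[:,1]>310)&(q[:,1]<375)]
print(np.histogram(q[:,2],bins=range(-2,80,4)))
hi=q[q[:,2]>44]; print(len(hi),np.median(hi,0),hi.min(0),hi.max(0))
for z in(26,46,56): print(z,onplane(c,f([[148,430],[148,425],[85,432]]),z)[:,:2].round(1).tolist())
s=snap("scene","s9"); t=snap("top","t9")
S=lambda c,x0,y0,x1,y1,k:cv2.resize(c["color"][y0:y1,x0:x1,::-1],None,fx=k,fy=k,interpolation=cv2.INTER_CUBIC)
cv2.imwrite("pics/k9.png",np.hstack([S(load("top0"),95,180,135,220,10),S(load("scene0"),380,150,420,190,10)]))
E
```

```text
p1 [[633.7, -178.5], [634.6, -287.3], [536.0, -285.7], [534.6, -177.8]]
p2 [[635.9, -178.5], [636.4, -288.3], [536.2, -286.2], [535.8, -177.8]] mean z 32.7
(array([ 72, 155, 129,  56,  61,   9,  11,  13,   9,   8,  36,  65,  19,
         0,   0,   0,   0,   0,   0,   0]), array([-2,  2,  6, 10, 14, 18, 22, 26, 30, 34, 38, 42, 46, 50, 54, 58, 62,
       66, 70, 74, 78]))
47 [561.41819956 350.28090571  45.67957392] [549.68083085 331.32533296  44.09399128] [573.74698484 367.91762033  49.71846245]
26 [[559.6, 340.4], [561.6, 340.6], [558.7, 365.7]]
46 [[556.5, 332.4], [558.5, 332.5], [555.7, 357.1]]
56 [[555.0, 328.3], [556.9, 328.4], [554.1, 352.8]]
```

View pics/k9.png

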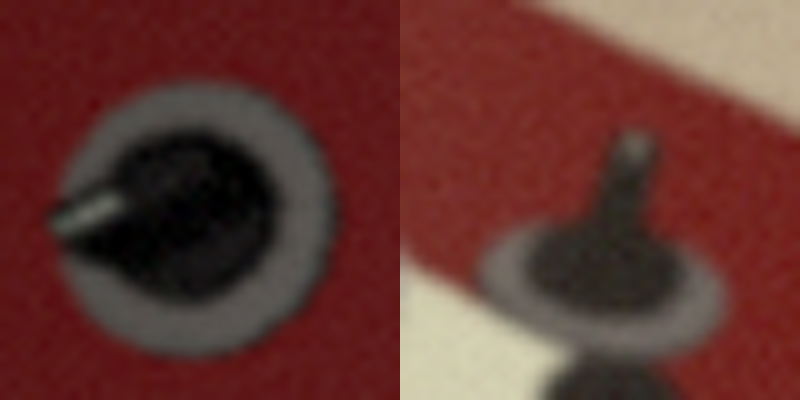

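The knob's hub disc is centred near (190,215) in the left part. Its bar with a white mark runs from (120,195) to (60,225), about along (-0.45,0.9) in world x,y. The scene view sees the bar nearly end-on, which agrees.

```bash
python3 - <<'E'
from h import *
A=[]
for n,(x0,y0,x1,y1) in {"top0":(95,180,135,220),"scene0":(380,150,425,190)}.items():
    c=load(n);q=cloud(c)[y0:y1,x0:x1].reshape(-1,3);k=c["color"][y0:y1,x0:x1].reshape(-1,3).astype(int)
    ok=(abs(q[:,0]-558)<40)&(abs(q[:,1]-343)<40)
    for lo,hi in((8,20),(20,32),(36,56)):
        m=ok&(q[:,2]>lo)&(q[:,2]<hi); p=q[m]
        if len(p)<5: continue
        C=p[:,:2]-p[:,:2].mean(0);w,v=np.linalg.eigh(C.T@C/len(C))
        print(n,lo,len(p),"mean",p.mean(0).round(1),"mid",((p.max(0)+p.min(0))/2).round(1),"sd",np.sqrt(w).round(1),"dir",np.degrees(np.arctan2(*v[::-1,1])).round(0)%180,"z pct",np.percentile(p[:,2],[50,95]).round(1))
c=load("top0");f=lambda uv:np.array(uv)/10+[95,180]-.45
for n,uv,z in (("housing",[195,218],14),("hub",[190,215],26),("mark a",[120,195],46),("mark b",[60,225],46)): print(n,onplane(c,f([uv]),z).round(1))
c=load("scene0");f=lambda uv:np.array(uv)/10+[380-40,150]-.45
for n,uv,z in (("housing",[605,290],14),("hub",[605,262],26),("bar near",[620,215],46),("tip",[635,135],46)): print(n,onplane(c,f([uv]),z).round(1))
E
```

```text
top0 8 183 mean [559.6 345.   12.4] mid [562.8 348.4  13.4] sd [14.  16.1] dir 8.0 z pct [12.8 17.4]
top0 20 33 mean [559.7 342.9  26. ] mid [561.3 347.3  26.3] sd [ 2.2 13. ] dir 125.0 z pct [26.6 31.5]
top0 36 124 mean [561.5 348.5  43.2] mid [562.4 349.2  43. ] sd [ 4.4 12.2] dir 120.0 z pct [43.  47.4]
scene0 8 92 mean [566.6 342.1  13. ] mid [563.6 342.3  13.5] sd [11.3 12.9] dir 50.0 z pct [13. 17.]
scene0 20 21 mean [572.5 333.6  25.3] mid [570.4 345.1  25.9] sd [3.2 7.2] dir 103.0 z pct [25.4 29.9]
scene0 36 50 mean [566.1 344.2  42.4] mid [564.5 347.9  40.9] sd [ 3.9 13.2] dir 120.0 z pct [43.1 44.8]
housing [[561.1 345.7  14. ]]
hub [[560.  342.1  26. ]]
mark a [[561.6 350.8  46. ]]
mark b [[554.5 364.5  46. ]]
housing [[574.5 334.3  14. ]]
hub [[576.  328.8  26. ]]
bar near [[581.2 322.6  46. ]]
tip [[556.7 360.2  46. ]]
```

Emit:
servo_tool([
  {"offset": [0,0,45],"angular": [0,0,0.145],"claw": 0.6},
  {"offset": [6.9,22.7,0],"angular": [0,0,0.145],"claw": 0.6},
  {"offset": [6.9,22.7,0],"angular": [0,0,0.145],"claw": 0.6},
  {"offset": [6.9,22.7,0],"angular": [0,0,0.145],"claw": 0.6},
  {"offset": [6.9,22.7,0],"angular": [0,0,0.145],"claw": 0.6},
  {"offset": [6.9,22.7,0],"angular": [0,0,0.145],"claw": 0.6},
  {"offset": [6.9,22.7,0],"angular": [0,0,0.145],"claw": 0.6},
  {"offset": [6.9,22.7,0],"angular": [0,0,0.145],"claw": 0.6},
  {"offset": [6.9,22.7,0],"angular": [0,0,0.145],"claw": 0.6},
  {"offset": [6.9,22.7,0],"angular": [0,0,0.145],"claw": 0.6},
  {"offset": [6.9,22.7,0],"angular": [0,0,0.145],"claw": 0.6},
  {"offset": [6.9,22.7,0],"angular": [0,0,0.145],"claw": 0.6},
])

```text
time: 25.05
eef_pos: [562.6, 343.1, 116.9]
ee_rot: [0.0, 0.644, 0.765, 0.0]
ft_force: [-0.3, -0.5, 0.2]
finger_gap: 0.6
grip_force: 0.0
```

Emit:
servo_tool([
  {"offset": [0,0,-20],"angular": [0,0,0.12],"claw": 0.6},
  {"offset": [0,0,-10],"angular": [0,0,0.12],"claw": 0.6},
  {"offset": [0,0,-10],"angular": [0,0,0.114],"claw": 0.6},
  {"offset": [0,0,0],"angular": [0,0,0],"claw": 0.6},
])

```text
time: 25.45
eef_pos: [561.3, 341.9, 74.6]
ee_rot: [-0.001, 0.501, 0.865, -0.002]
ft_force: [0.2, -0.4, -0.2]
finger_gap: 0.602
grip_force: 0.0
```

```bash
python3 st.py
```

```text
25.45 [561.29 341.94  74.65] [ 0.2 -0.4 -0.2] [-0.02 -0.02  0.01] [-8.000e-04  5.009e-01  8.655e-01 -1.600e-03] 0.602 [ 0.5   0.27  1.31 -0.    1.57 -0.03]
```

Emit:
servo_tool([
  {"offset": [0,4.5,-25],"angular": [0,0,0],"claw": 0.6},
  {"offset": [0,0,-20],"angular": [0,0,0],"claw": 0.6},
  {"offset": [0,0,-5],"angular": [0,0,0],"claw": 0.6},
  {"offset": [0,0,0],"angular": [0,0,0],"claw": 0.6},
])

```text
time: 25.85
eef_pos: [561.1, 347.7, 26.5]
ee_rot: [-0.0, 0.502, 0.865, -0.001]
ft_force: [-0.1, -0.0, 0.2]
finger_gap: 0.6
grip_force: 0.0
```

Emit:
servo_tool([
  {"offset": [0,0,0],"angular": [0,0,0],"claw": 0.35},
  {"offset": [0,0,0],"angular": [0,0,0],"claw": 0.25},
  {"offset": [0,0,0],"angular": [0,0,0],"claw": 0.0},
  {"offset": [0,0,0],"angular": [0,0,0],"claw": 0.0},
  {"offset": [0,0,0],"angular": [0,0,0],"claw": 0.0},
])

```text
time: 26.35
eef_pos: [562.6, 349.6, 29.2]
ee_rot: [0.001, 0.5, 0.866, 0.002]
ft_force: [4.8, 2.0, 4.9]
finger_gap: 0.144
grip_force: 61.8
```

```bash
python3 st.py
```

```text
26.35 [562.58 349.55  29.17] [4.8 2.  4.9] [ 0.24 -0.76  0.05] [0.0014 0.5003 0.8658 0.002 ] 0.144 [ 0.5   0.3   1.35 -0.    1.48 -0.02]
```

Emit:
servo_tool([
  {"offset": [1.5,1,3],"angular": [0,0,0],"claw": 0},
  {"offset": [0,0,0],"angular": [0,0,0],"claw": 0},
])

```text
time: 26.55
eef_pos: [562.6, 349.6, 29.3]
ee_rot: [0.0, 0.5, 0.866, -0.0]
ft_force: [4.4, 1.1, -2.3]
finger_gap: 0.147
grip_force: 60.8
```

Emit:
servo_tool([
  {"offset": [0,0,0],"angular": [0,0,0.1],"claw": 0},
  {"offset": [0,0,0],"angular": [0,0,0.1],"claw": 0},
  {"offset": [0,0,0],"angular": [0,0,0.1],"claw": 0},
  {"offset": [0,0,0],"angular": [0,0,0.1],"claw": 0},
])

```text
time: 26.95
eef_pos: [562.6, 349.5, 29.3]
ee_rot: [0.0, 0.316, 0.949, -0.0]
ft_force: [5.8, 1.5, -2.6]
finger_gap: 0.143
grip_force: 60.8
```

```bash
python3 st.py
```

```text
26.95 [562.63 349.51  29.26] [ 5.8  1.5 -2.6] [ 0.11 -0.87 -0.03] [ 1.000e-04  3.165e-01  9.486e-01 -4.000e-04] 0.143 [ 0.5   0.31  1.34 -0.    1.49 -0.42]
```

Emit:
servo_tool([
  {"offset": [1,0,-0.5],"angular": [0,0,0.1],"claw": 0},
  {"offset": [0,0,0],"angular": [0,0,0.1],"claw": 0},
  {"offset": [0,0,0],"angular": [0,0,0.1],"claw": 0},
  {"offset": [0,0,0],"angular": [0,0,0.1],"claw": 0},
  {"offset": [0,0,0],"angular": [0,0,0.1],"claw": 0},
])

```text
time: 27.45
eef_pos: [562.8, 349.5, 29.2]
ee_rot: [-0.001, 0.072, 0.997, -0.001]
ft_force: [0.5, 0.2, 0.6]
finger_gap: 0.146
grip_force: 61.3
```

```bash
python3 st.py
```

```text
27.45 [562.77 349.49  29.24] [0.5 0.2 0.6] [-0.04 -0.13 -0.01] [-9.000e-04  7.180e-02  9.974e-01 -6.000e-04] 0.146 [ 0.5   0.31  1.34 -0.    1.49 -0.92]
```

Emit:
servo_tool([
  {"offset": [0,0,0],"angular": [0,0,0.1],"claw": 0},
  {"offset": [0,0,0],"angular": [0,0,0.1],"claw": 0},
  {"offset": [0,0,0],"angular": [0,0,0.1],"claw": 0},
  {"offset": [0,0,0],"angular": [0,0,0],"claw": 0},
])

```text
time: 27.85
eef_pos: [562.8, 349.5, 29.2]
ee_rot: [-0.001, -0.076, 0.997, -0.0]
ft_force: [-0.7, -0.6, 1.6]
finger_gap: 0.147
grip_force: 61.4
```

```bash
python3 st.py
```

```text
27.85 [562.79 349.5   29.19] [-0.7 -0.6  1.6] [-0.21  0.01 -0.52] [-1.000e-03 -7.590e-02  9.971e-01 -4.000e-04] 0.147 [ 0.5   0.31  1.34  0.    1.49 -1.22]
```

Emit:
servo_tool([
  {"offset": [0,0,0],"angular": [0,0,0.1],"claw": 0},
  {"offset": [0,0,0],"angular": [0,0,0.1],"claw": 0},
  {"offset": [0,0,0],"angular": [0,0,0],"claw": 0},
])

```text
time: 28.15
eef_pos: [562.8, 349.7, 29.2]
ee_rot: [-0.001, -0.172, 0.985, 0.001]
ft_force: [-1.4, 1.9, 0.2]
finger_gap: 0.146
grip_force: 136.1
```

```bash
python3 st.py
```

```text
28.15 [562.76 349.66  29.15] [-1.4  1.9  0.2] [ 0.36  0.52 -3.77] [-1.300e-03 -1.716e-01  9.852e-01  5.000e-04] 0.146 [ 0.5   0.31  1.34  0.    1.49 -1.41]
```

The wrist torque of -3.8 N m shows the stop is reached. I release and lift.

Emit:
servo_tool([
  {"offset": [0,0,0],"angular": [0,0,0],"claw": 0.4},
  {"offset": [0,0,0],"angular": [0,0,0],"claw": 0.6},
  {"offset": [0,0,0],"angular": [0,0,0],"claw": 0.6},
  {"offset": [0,0,20],"angular": [0,0,0],"claw": 0.6},
  {"offset": [0,0,40],"angular": [0,0,0],"claw": 0.6},
  {"offset": [-30,0,40],"angular": [0,0,0],"claw": 0.6},
  {"offset": [-45,0,20],"angular": [0,0,0],"claw": 0.6},
  {"offset": [-45,0,0],"angular": [0,0,0],"claw": 0.6},
  {"offset": [-30,0,0],"angular": [0,0,0],"claw": 0.6},
  {"offset": [0,0,0],"angular": [0,0,0],"claw": 0.6},
])

```text
time: 29.15
eef_pos: [410.4, 350.4, 150.5]
ee_rot: [0.0, -0.177, 0.984, 0.0]
ft_force: [0.4, -0.7, 0.6]
finger_gap: 0.6
grip_force: 0.0
```

```bash
python3 st.py; python3 - <<'E'
from h import *
t=snap("top","t10"); s=snap("scene","s10")
S=lambda c,x0,y0,x1,y1,w,h:cv2.resize(c["color"][y0:y1,x0:x1,::-1],(w,h),interpolation=cv2.INTER_CUBIC)
o=np.vstack([S(t,80,130,400,270,800,350),np.hstack([S(t,95,180,135,205+15,250,250),S(s,370,140,440,210,250,250),S(s,190,230,290,321,300,250)])])
cv2.imwrite("pics/k10.png",o)
P=[]
for n,(x0,y0,x1,y1) in {"t10":(95,180,135,220),"s10":(380,150,425,190)}.items():
    q=cloud(load(n))[y0:y1,x0:x1].reshape(-1,3);p=q[(abs(q[:,0]-562)<40)&(abs(q[:,1]-348)<40)&(q[:,2]>36)&(q[:,2]<56)]
    if len(p)>5:
        C=p[:,:2]-p[:,:2].mean(0);w,v=np.linalg.eigh(C.T@C/len(C));print(n,len(p),p.mean(0).round(1),np.degrees(np.arctan2(*v[::-1,1])).round(0)%180)
E
```

```text
29.15 [410.38 350.39 150.52] [ 0.4 -0.7  0.6] [ 0.02 -0.   -0.05] [ 0.000e+00 -1.766e-01  9.843e-01  4.000e-04] 0.6 [ 0.64 -0.07  1.54  0.    1.68 -1.28]
t10 118 [561.1 348.3  43.2] 8.0
s10 69 [565.  346.2  41.3] 9.0
```

View pics/k10.png

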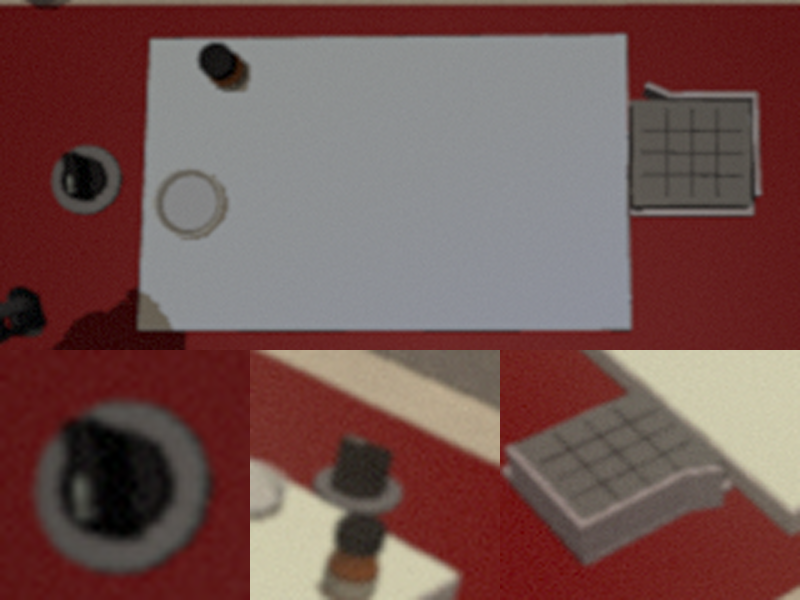

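The plates are off the box and the pile is square in the stand. The jar and dish have not moved. The bar points to 188°, where the stop torque began, so I hand in.

```bash
python3 -c "
from station import env
print(env.close_job())"
```

```text
the job is handed in; nothing more can be done
None
```

I handed the job in at about 29 s of the 72 s. Both plates are off the light box and piled on the base plate against the stand's two walls, and the knob is turned anticlockwise to its stop. The jar and small dish are where they were; I didn't re-check the big dish or tweezers, though the arm never worked near them. The box still looked bright in the last picture, so the stop is judged from the wrist torque and the bar angle.

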